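Tighten the loose lubricant tub and shelve it

TASK

One of the three lubricant tubs in the wooden caddy has a loose cap: its grip bar stands askew instead of in line with the tub's long side. Screw that cap fully tight (clockwise) while the tub stands in the caddy, then put that tub upright in the empty steel tray on the low shelf, flat on the tray's floor, and let go. Leave the other two tubs in the caddy with their caps tight.

Things in the scene. Friction and masses are not known exactly. Their poses are not given: they have to be found in the camera images.
- tub_a_grip (a point): White plastic tub 70x50 mm, 70 tall, 0.3 kg, one of 3 alike, 120 mm apart in a wooden caddy; loose fit in a 76x56 pocket 26 deep, floor 6 above the bench, so it cannot turn over 5 degrees. With its cap 120 tall. Point on its vertical axis in the cap's grip bar, 110 above its underside, 10 below the bar's top: pinch here, also to lift the tub. Axes are the tub's, not the cap's: x along the 70 side, z up.
- cap_a (a joint): Cap of tub_a: grey disc 42 mm wide, its top 86 above the tub's underside; on it a black upright bar 44 long, 12 thick, 34 tall. Value 0 to 1.5 rad: how far it is unscrewed, counter-clockwise from above. 0: tight, at a firm stop, bar along the tub's x; at q the bar stands q counter-clockwise of x. Loose is 0.7 or more. Light friction 0.06 N m; stays where left; does not rise or sink.
- tub_b_grip (a point): Tub b, the same as tub_a in every size; the same point in its cap's bar, axes of the tub.
- cap_b (a joint): Cap of tub_b, the same as cap_a: 0 is tight, 0.7 or more loose.
- tub_c_grip (a point): Tub c, the same as tub_a in every size; the same point in its cap's bar, axes of the tub.
- cap_c (a joint): Cap of tub_c, the same as cap_a: 0 is tight, 0.7 or more loose.
- bay_in (a point): Centre of the inner floor of the one empty tray of three like steel trays side by side on the low wooden shelf beyond the caddy, about 44 mm above the bench. Inside 100 mm along its x, 80 along its y; walls 24 high above this floor, 4 thick. z up. The other trays hold a brass spool and a padlock, at most 71 mm above their floors.

How it is judged:
By the outcome, as a careful person would: the job done as asked, in the order asked, and still so for the second after the job is handed in, with the robot touching nothing.
It also fails if it takes over 43 s, if anything falls off the work surface, if the arm or the gripper's body presses on something with over 40 N, if the wrist force passes 120 N, or if a joint passes its speed limit or range.

ROBOT

A 7-joint arm with a two-finger parallel gripper is mounted at the origin on the work surface. World frame = base frame: x ahead of the robot, y to its left, z up, the work surface at z = 0. Lengths are in m, angles in rad, forces in N, time in s.
With the tool pointing down it reaches from about 0.425 to 0.925 m from the base axis. Payload 6.8 kg.
Tool frame: the origin (TCP) lies midway between the tips of the shut fingers; the grasp point (between the pads) lies bot.grip_depth behind it (bot.grip_depth is the distance from the TCP to the grasp point, in m); z points along the fingers, y is the line along which they close (so a half turn about z gives the same grasp; the last joint's range is limited). The gripper opens to 85 mm and grips with 20 to 120 N. Pads are 22 mm wide; open, the fingers measure 114 mm over their backs; the gripper's body (76 mm by 85 mm) begins 54 mm behind the grasp point. The pads swing forward as they close: fully open they stand 13 mm farther back than shut.
Start: joints at [-1.256, 0.477, 0.022, 1.555, -0.011, 1.109, -0.083], TCP at [0.277, 0.616, 0.231] pointing down, gripper open.
Joint ranges: [-2.96, 2.96], [-0.34, 2.1], [-1.41, 1.46], [0.24, 2.44], [-1.37, 4.51], [0.17, 1.92], [-2.96, 2.96]. Speed limits (rad/s): [2.39, 2.39, 3.14, 3.14, 3.14, 3.14, 3.14].

INTERFACE

Orientations are given as a rotation vector (axis times angle).
In Python, from station import bot, eyes gives the robot as it stands. The module is installed in compiled form; this text tells all that it offers.
- The arm moves only by the tool jog_arm, never from a script. Its argument "increments" is a list of rows, each a list of 6 numbers: the shift along the tool's x, y, z in mm, then the turn, a rotation vector about the tool's x, y, z in degrees. In form: [[dx, dy, dz, ax, ay, az], ...]. A call has 1 to 10 rows; each row is the pose to reach, as a shift and turn from the pose commanded when the call began, along the tool's axes at that moment; what a row does not reach only later rows make up. A row lasts 1/12 s, in which the tool goes at most 41.7 mm and 7.16 degrees, less where a joint would pass 70% of its speed; a pose out of reach is approached as far as the arm can. A call with a gripper value outside its range is refused whole. "jaw" is the gripper command: -1 is shut, 1 is fully open, values between are in proportion, set as the call begins (left out, the last holds). The fingers move at their own pace and stop on an object; "grip_force" is the grip in N (left out, the last holds). Time passes only in rows, so rows that repeat a pose let the fingers close. It gives the time, the measured TCP pose, the force, the opening and the grip force at its end, in the units of the state.
- bot.get_state(): the state, without advancing time (a new reading comes with each control period).
- eyes.get_image(name): name is "scene" or "top"; returns the picture (480x640x3 uint8, red, green, blue); there is no depth.
- eyes.camera_info(name): a dict with "vfov" (degrees; the focal length in pixels is half the picture's height over the tangent of half this angle, whatever the lens; pixels are square), "cx", "cy" (the principal point, pixels), "R" (3x3) and "t" (3): a world point X has camera coordinates R X + t. Camera axes: x right, y down, z forward; pixel columns grow to the right and rows downward; lengths in m; the calibration is good to about 2 mm. A picture is of the moment at which its call begins. camera_info takes no time and is no camera call.
- bot.sign_off(): hands the job in; it is judged then, once.
The state is a dict: "clock": time; "qpos": joint angles; "dq": joint speeds; "joint_torque": joint torques, N m; "tool_pos": TCP position; "eef_rot": TCP orientation; "contact_force": force on the tool from outside, world axes, zero at the start; "torque": the same for the moment, N m; "width": finger opening in m; "gripper_force": force on a finger pad.
Only numpy, scipy, OpenCV 4.12 (cv2) and the standard library are available. Lean on these libraries where they do the work, as an engineer would, in place of code of your own. Each camera call takes 0.05 s, during which the arm holds its last target. There are 200 camera calls.

## Working session

There is one attempt and no reset: what is moved stays moved. The work goes in short steps, Python scripts to look and compute and a tool call to move; the robot and the scene stay as the last step left them, time stands still between calls to the robot, and variables do not carry over. Pictures are saved under pics/ and viewed, at most 10 in all, crops included, and the job is handed in when it is done.

Besides the shell and the picture viewer there is one more tool, called after "Emit:" as name(argument=value, ...), one argument or row to a line, values as JSON. jog_arm: Moves the arm, as the interface text tells. Its arguments: {"type":"object","properties":{"increments":{"type":"array"},"jaw":{"type":"number"},"grip_force":{"type":"number"}},"required":["increments"]}

```bash
mkdir -p pics
python3 - <<'E'
from station import bot, eyes
import cv2, numpy as np
for n in ("scene","top"):
    cv2.imwrite(f"pics/{n}0.png", eyes.get_image(n)[:,:,::-1])
    c=eyes.camera_info(n); print(n,c)
print(bot.get_state(), bot.grip_depth)
E
```

```text
scene {'vfov': 50.68516651373716, 'cx': 311.20402607122, 'cy': 239.50485922838894, 'R': array([[-9.12444119e-01,  4.09200998e-01,  5.22015293e-04],
       [ 2.94351947e-01,  6.57236646e-01, -6.93827733e-01],
       [-2.84258088e-01, -6.32925379e-01, -7.20140822e-01]]), 't': array([ 0.51820892, -0.1010193 ,  0.95801008])}
top {'vfov': 44.926189412062605, 'cx': 325.90447298447094, 'cy': 236.34181748012983, 'R': array([[ 0.00727806, -0.9998244 , -0.01726869],
       [-0.98670728, -0.00437681, -0.1624487 ],
       [ 0.16234459,  0.01822146, -0.98656587]]), 't': array([0.03310321, 0.58644487, 0.81864696])}
{'clock': 0.1, 'qpos': array([-1.25607687,  0.47770899,  0.02233441,  1.55633526, -0.01154867,
        1.10931038, -0.0830673 ]), 'dq': array([-0.00048241, -0.00156117, -0.00028261, -0.00141394, -0.00035215,
       -0.00011501, -0.00025072]), 'joint_torque': array([ 4.11379311e-03, -5.97761142e+01,  1.61363594e+00, -2.81955421e+01,
        1.28462017e-02,  5.03115487e-03,  4.84953466e-05]), 'tool_pos': array([0.27674933, 0.61507657, 0.23043574]), 'eef_rot': array([-6.59110235e-01, -3.07139304e+00,  2.53210291e-03]), 'contact_force': array([1.03776065, 0.27961752, 0.1952404 ]), 'torque': array([-0.05602479,  0.05174609, -0.00891033]), 'gripper_force': 0.0, 'width': 0.08539251661683525} 0.0187
```

View pics/scene0.png

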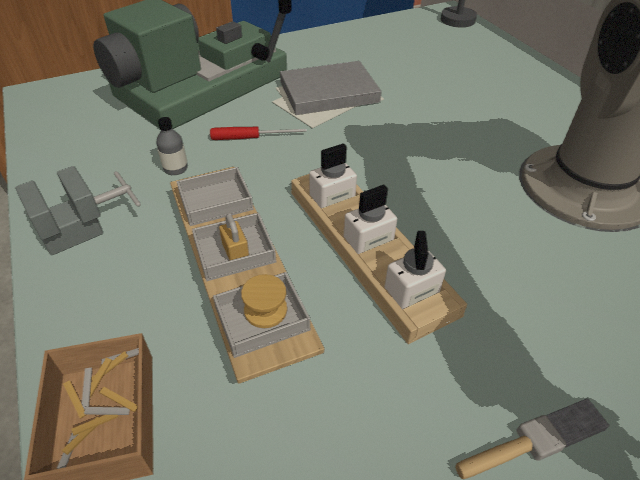

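View pics/top0.png

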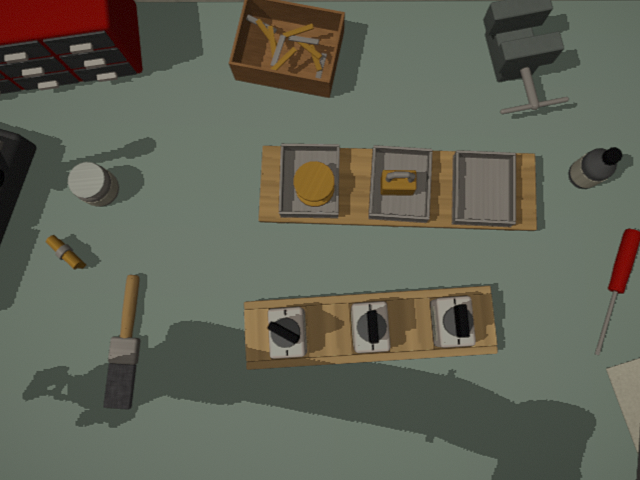

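The scene picture shows the askew bar on the tub nearest the camera (about 420,250). In the top view this is the left tub at about (286,332), and the empty tray is the right one at about (485,188). I'll enlarge both.

Run:
```python
import cv2
a=cv2.imread("pics/top0.png")
cv2.imwrite("pics/c1.png", cv2.resize(a[285:375,240:370],None,fx=6,fy=6,interpolation=cv2.INTER_CUBIC))
cv2.imwrite("pics/c2.png", cv2.resize(a[140:240,440:550],None,fx=6,fy=6,interpolation=cv2.INTER_CUBIC))
```

```text
(no output)
```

View pics/c1.png

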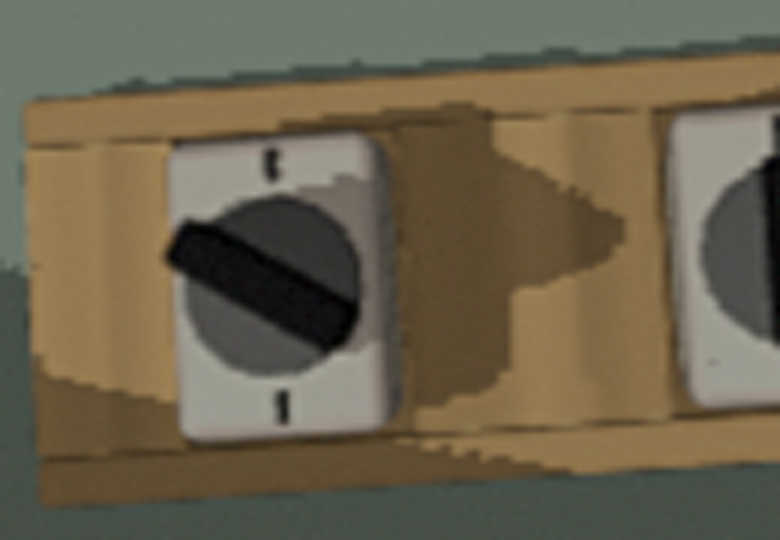

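View pics/c2.png

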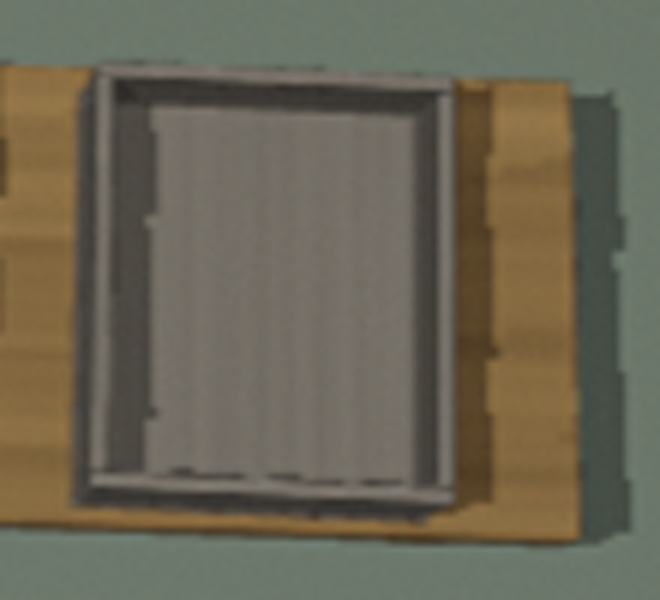

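In the crops, the disc centre is near (272,286), the tub ticks are at (271,163) and (283,407), and the bar is clearly askew. The tray's inner rim corners are about (113,78), (440,92), (440,486) and (107,473). Next I'll work these out in metres.

```bash
cat > h.py <<'E'
import numpy as np, cv2
from station import bot, eyes
def cam(n):
    c=eyes.camera_info(n); f=240/np.tan(np.radians(c['vfov'])/2)
    return np.array([[f,0,c['cx']],[0,f,c['cy']],[0,0,1]]),np.array(c['R']),np.array(c['t'])
def ray(n,u,v,z):
    K,R,t=cam(n); d=R.T@np.linalg.inv(K)@[u,v,1]; o=-R.T@t
    return (o+d*(z-o[2])/d[2])
def proj(n,X):
    K,R,t=cam(n); p=(R@np.atleast_2d(X).T).T+t; p=p@K.T; return p[:,:2]/p[:,2:]
def box(cx,cy,a,lx,ly,z):
    c,s=np.cos(a),np.sin(a); return np.array([[cx+c*x*lx/2-s*y*ly/2,cy+s*x*lx/2+c*y*ly/2,z] for x,y in((1,1),(1,-1),(-1,-1),(-1,1))])
E
python3 - <<'E'
from h import *
def C(pts,x0,y0,z): return np.array([ray('top',x0+u/6-.42,y0+v/6-.42,z) for u,v in pts])
print('disc',C([(272,286)],240,285,.092))
t=C([(271,163),(283,407)],240,285,.076);d=t[0]-t[1];print('ticks',t,t.mean(0),np.degrees(np.arctan2(d[1],d[0])))
t=C([(170,143),(380,133),(390,435),(182,440)],240,285,.076);print('tubtop',t.mean(0),t)
b=C([(190,218),(357,300),(332,352),(168,258)],240,285,.126);d=(b[0]+b[3]-b[1]-b[2]);print('bar',b.mean(0),np.degrees(np.arctan2(d[1],d[0])))
r=C([(113,78),(440,92),(440,486),(107,473)],440,140,.068);print('tray',r.mean(0),r)
for i,j in((0,3),(1,2)): d=r[i]-r[j];print(np.linalg.norm(d),np.degrees(np.arctan2(d[1],d[0])))
for i,j in((0,1),(3,2)): d=r[i]-r[j];print(np.linalg.norm(d),np.degrees(np.arctan2(d[1],d[0])))
s=bot.get_state();
R=cv2.Rodrigues(s['eef_rot'])[0];print(R)
E
```

```text
disc [[0.44454924 0.09138119 0.092     ]]
ticks [[0.47317382 0.09354792 0.076     ]
 [0.41668645 0.08967989 0.076     ]] [0.44493013 0.09161391 0.076     ] 3.917269696745375
tubtop [0.44437951 0.09079031 0.076     ] [[0.47770481 0.11754543 0.076     ]
 [0.48037884 0.06789196 0.076     ]
 [0.4104826  0.06460088 0.076     ]
 [0.40895177 0.11312296 0.076     ]]
bar [0.4454714  0.09074464 0.126     ] 62.91420582216755
tray [ 0.65870453 -0.19818535  0.068     ] [[ 0.71020682 -0.16014988  0.068     ]
 [ 0.70675611 -0.24065118  0.068     ]
 [ 0.6074758  -0.23620646  0.068     ]
 [ 0.61037937 -0.15573386  0.068     ]]
0.09992507541865234 -2.532915051945929
0.09937975358461004 -2.563383399200782
0.08057522058563824 87.54550719014549
0.08052496667094028 87.93358308797913
[[-9.11951477e-01  4.10297619e-01 -6.05370274e-04]
 [ 4.10298060e-01  9.11950215e-01 -1.51891882e-03]
 [-7.11412239e-05 -1.63356251e-03 -9.99998663e-01]]
```

Emit:
jog_arm(
  increments=[
    [-184,-204,0,0,0,46],
    [-184,-204,0,0,0,46],
    [-184,-204,0,0,0,46],
    [-184,-204,0,0,0,46],
    [-184,-204,0,0,0,46],
    [-184,-204,0,0,0,46],
    [-184,-204,0,0,0,46],
    [-184,-204,0,0,0,46],
    [-184,-204,0,0,0,46],
    [-184,-204,0,0,0,46],
  ],
  jaw=0.2,
)

```text
clock: 0.93
tool_pos: [0.3606, 0.3549, 0.2313]
eef_rot: [-1.805, -2.571, -0.001]
contact_force: [-0.9, 0.5, 0.9]
width: 0.051
gripper_force: 0.0
```

```bash
cat > go.py <<'E'
from h import *
import sys
x,y,z,yaw=map(float,sys.argv[1:])   # target TCP m, tool-x yaw deg
s=bot.get_state();R=cv2.Rodrigues(s['eef_rot'])[0]
a=np.radians(yaw);X=np.array([np.cos(a),np.sin(a),0]);Z=np.array([0,0,-1.]);T=np.c_[X,np.cross(Z,X),Z]
print('pos',s['tool_pos'].round(4),'yaw',np.degrees(np.arctan2(R[1,0],R[0,0])).round(2),'t',s['clock'],'F',s['contact_force'].round(1),'M',s['torque'].round(2),'w',s['width'],'q',s['qpos'].round(2))
print('jog',(R.T@(np.array([x,y,z])-s['tool_pos'])*1000).round(1),np.degrees(cv2.Rodrigues(R.T@T)[0].ravel()).round(2))
E
python3 go.py .445 .091 .2 63
```

```text
pos [0.3606 0.3549 0.2313] yaw 109.86 t 0.9333 F [-0.9  0.5  0.9] M [-0.03 -0.   -0.04] w 0.05104168727951908 q [-1.11  0.2   0.24  1.97 -0.06  0.98 -0.5 ]
jog [-276.9  -10.3   31.1] [-1.000e-02 -3.000e-02  4.686e+01]
```

Emit:
jog_arm(
  increments=[
    [-277,-10,31,0,0,47],
    [-277,-10,31,0,0,47],
    [-277,-10,31,0,0,47],
    [-277,-10,31,0,0,47],
    [-277,-10,31,0,0,47],
    [-277,-10,31,0,0,47],
    [-277,-10,31,0,0,47],
    [-277,-10,31,0,0,47],
    [-277,-10,31,0,0,47],
    [-277,-10,31,0,0,47],
  ],
)

```text
clock: 1.77
tool_pos: [0.4455, 0.0919, 0.2002]
eef_rot: [-2.679, -1.641, 0.0]
contact_force: [-0.2, 1.0, 0.3]
width: 0.051
gripper_force: 0.0
```

```bash
python3 go.py .445 .091 .098 63
```

```text
pos [0.4455 0.0919 0.2002] yaw 62.98 t 1.7667 F [-0.2  1.   0.3] M [-0.    0.01  0.01] w 0.0510464555621897 q [-0.82  0.15  0.53  2.12 -0.1   0.89 -0.7 ]
jog [ -1.   -0.  102.2] [-0.01 -0.   -0.02]
```

Emit:
jog_arm(
  increments=[
    [-1,0,40,0,0,0],
    [-1,0,70,0,0,0],
    [-1,0,90,0,0,0],
    [-1,0,102,0,0,0],
    [-1,0,102,0,0,0],
    [-1,0,102,0,0,0],
  ],
)

```text
clock: 2.27
tool_pos: [0.4445, 0.0907, 0.098]
eef_rot: [-2.679, -1.641, 0.002]
contact_force: [-0.2, 0.9, 0.5]
width: 0.051
gripper_force: 0.0
```

Emit:
jog_arm(
  increments=[
    [0,0,0,0,0,0],
    [0,0,0,0,0,0],
    [0,0,0,0,0,0],
    [0,0,0,0,0,0],
    [0,0,0,0,0,0],
    [0,0,0,0,0,0],
    [0,0,0,0,0,0],
    [0,0,0,0,0,0],
  ],
  jaw=-1,
  grip_force=50,
)

```text
clock: 2.93
tool_pos: [0.4454, 0.0896, 0.099]
eef_rot: [-2.681, -1.636, -0.002]
contact_force: [-2.3, 1.1, 6.5]
width: 0.0112
gripper_force: 53.5
```

```bash
python3 go.py .445 .091 .098 63
```

```text
pos [0.4454 0.0896 0.099 ] yaw 62.79 t 2.9333 F [-2.3  1.1  6.5] M [0.26 0.35 0.06] w 0.011242340509503264 q [-0.73  0.34  0.47  2.21 -0.25  0.64 -0.55]
jog [ 1.1 -1.   1. ] [ 0.02 -0.08 -0.21]
```

Emit:
jog_arm(
  increments=[
    [0,0,0,0,0,5],
    [0,0,0,0,0,10],
    [0,0,0,0,0,15],
    [0,0,0,0,0,20],
    [0,0,0,0,0,25],
    [0,0,0,0,0,30],
    [0,0,0,0,0,35],
    [0,0,0,0,0,40],
    [0,0,0,0,0,45],
    [0,0,0,0,0,50],
  ],
)

```text
clock: 3.77
tool_pos: [0.4454, 0.0903, 0.0991]
eef_rot: [-3.121, -0.344, -0.002]
contact_force: [-2.6, 2.8, 8.8]
width: 0.011
gripper_force: 53.7
```

```bash
python3 go.py .445 .091 .098 3.5
```

```text
pos [0.4454 0.0903 0.0991] yaw 12.58 t 3.7667 F [-2.6  2.8  8.8] M [0.72 0.5  0.01] w 0.01096964800946062 q [-0.92  0.38  0.7   2.22 -0.4   0.67 -1.28]
jog [-0.3 -0.8  1.1] [-0.12 -0.06  9.08]
```

Emit:
jog_arm(
  increments=[
    [0,0,0,0,0,2],
    [0,0,0,0,0,4],
    [0,0,0,0,0,6],
    [0,0,0,0,0,8],
    [0,0,0,0,0,8],
    [0,0,0,0,0,8],
  ],
)

```text
clock: 4.27
tool_pos: [0.4453, 0.0905, 0.0991]
eef_rot: [-3.136, -0.131, -0.001]
contact_force: [-2.0, 3.3, 9.5]
width: 0.0111
gripper_force: 53.9
```

```bash
python3 go.py .445 .091 .098 3.5
```

```text
pos [0.4453 0.0905 0.0991] yaw 4.8 t 4.2667 F [-2.   3.3  9.5] M [ 0.76  0.58 -0.05] w 0.011147078554166578 q [-0.94  0.39  0.74  2.22 -0.43  0.67 -1.38]
jog [-0.3 -0.6  1.1] [-0.13 -0.03  1.3 ]
```

Emit:
jog_arm(
  increments=[
    [0,0,0,0,0,1],
    [0,0,0,0,0,2],
    [0,0,0,0,0,3],
    [0,0,0,0,0,4],
    [0,0,0,0,0,4],
    [0,0,0,0,0,4],
  ],
)

```text
clock: 4.77
tool_pos: [0.4454, 0.0906, 0.0991]
eef_rot: [-3.139, -0.023, -0.001]
contact_force: [-3.4, 3.9, 10.1]
width: 0.0111
gripper_force: 54.0
```

```bash
python3 go.py .445 .091 .098 3.5
```

```text
pos [0.4454 0.0906 0.0991] yaw 0.82 t 4.7667 F [-3.4  3.9 10.1] M [0.86 0.61 0.02] w 0.011069939011629885 q [-0.96  0.4   0.76  2.22 -0.44  0.67 -1.44]
jog [-0.4 -0.4  1.1] [-0.15 -0.03 -2.68]
```

Emit:
jog_arm(
  increments=[
    [0,0,0,0,0,1],
    [0,0,0,0,0,2],
    [0,0,0,0,0,3],
    [0,0,0,0,0,4],
    [0,0,0,0,0,4],
    [0,0,0,0,0,4],
  ],
)

```text
clock: 5.27
tool_pos: [0.4448, 0.0916, 0.0991]
eef_rot: [-3.137, 0.082, 0.002]
contact_force: [-5.2, 6.3, 12.9]
width: 0.0113
gripper_force: 55.2
```

```bash
python3 go.py .445 .091 .098 3.5
python3 - <<'E'
from h import *
cv2.imwrite("pics/s1.png",cv2.resize(eyes.get_image("scene")[140:340,290:490,::-1],None,fx=3,fy=3,interpolation=cv2.INTER_CUBIC))
E
```

```text
pos [0.4448 0.0916 0.0991] yaw -2.98 t 5.2667 F [-5.2  6.3 12.9] M [1.43 1.13 0.78] w 0.011317197544127522 q [-0.97  0.4   0.78  2.22 -0.46  0.68 -1.49]
jog [0.2 0.6 1.1] [-0.19  0.06 -6.48]
```

View pics/s1.png

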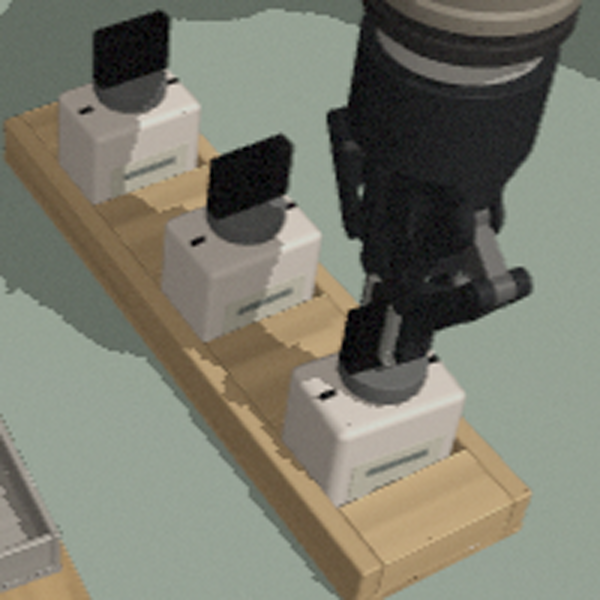

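The bar now lies along the tub's long side, and the torque has jumped to 0.78 N m, so the cap is at its stop. Next I'll lift.

Emit:
jog_arm(
  increments=[
    [0,0,-5,0,0,0],
    [0,0,-10,0,0,0],
    [0,0,-20,0,0,0],
    [0,0,-35,0,0,0],
    [0,0,-55,0,0,0],
    [0,0,-80,0,0,0],
    [0,0,-110,0,0,0],
    [0,0,-140,0,0,0],
    [0,0,-150,0,0,0],
    [0,0,-150,0,0,0],
  ],
)

```text
clock: 6.15
tool_pos: [0.4462, 0.0893, 0.2502]
eef_rot: [-3.136, 0.089, -0.005]
contact_force: [0.9, 0.1, -2.5]
width: 0.011
gripper_force: 52.0
```

```bash
python3 go.py .6587 -.198 .25 -2.5;  python3 - <<'E'
from h import *
a=eyes.get_image("scene")[:,:,::-1];b=eyes.get_image("top")[:,:,::-1]
cv2.imwrite("pics/s2.png",np.hstack([cv2.resize(a[60:360,250:550],(400,400)),cv2.resize(b[200:440,200:440],(400,400))]))
E
```

```text
pos [0.4462 0.0893 0.2502] yaw -3.24 t 6.15 F [ 0.9  0.1 -2.5] M [ 0.07  0.   -0.01] w 0.011013572138698191 q [-1.25  0.1   1.01  2.08 -0.1   1.   -1.82]
jog [ 2.284e+02  2.749e+02 -2.000e-01] [-0.23 -0.19 -0.74]
```

View pics/s2.png

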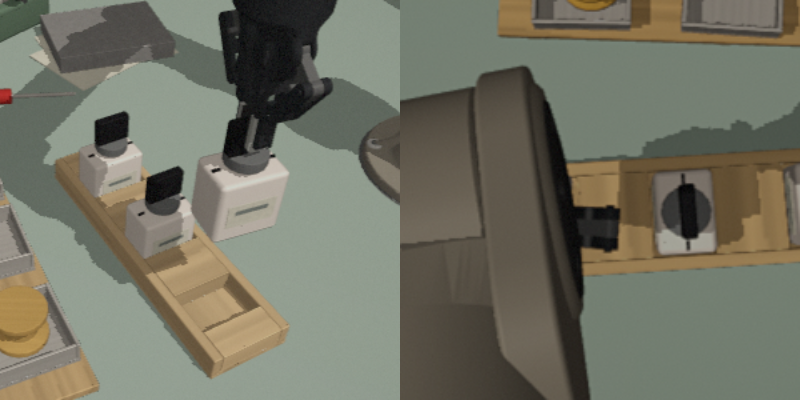

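The tub is lifted cleanly with its bar in line, and the neighbours haven't moved. On to the tray.

Emit:
jog_arm(
  increments=[
    [23,28,0,0,0,0],
    [46,55,0,0,0,0],
    [69,83,0,0,0,0],
    [92,110,0,0,0,0],
    [115,138,0,0,0,0],
    [138,165,0,0,0,0],
    [161,193,0,0,0,0],
    [184,220,0,0,0,0],
    [207,248,0,0,0,0],
    [228,275,0,0,0,0],
  ],
)

```text
clock: 7.08
tool_pos: [0.6568, -0.1999, 0.2439]
eef_rot: [-3.139, 0.089, 0.008]
contact_force: [1.4, -0.3, -2.2]
width: 0.0105
gripper_force: 52.0
```

Emit:
jog_arm(
  increments=[
    [0,0,0,0,0,0],
    [0,0,0,0,0,0],
    [0,0,0,0,0,0],
    [0,0,0,0,0,0],
  ],
)

```text
clock: 7.42
tool_pos: [0.6563, -0.1968, 0.2462]
eef_rot: [-3.139, 0.087, 0.005]
contact_force: [-0.1, -0.3, -2.0]
width: 0.011
gripper_force: 52.1
```

```bash
python3 go.py .6587 -.198 .17 -2.5
```

```text
pos [ 0.6563 -0.1968  0.2462] yaw -3.17 t 7.4167 F [-0.1 -0.3 -2. ] M [-0.02 -0.    0.03] w 0.011046296605619888 q [-0.35  0.62  0.87  1.55 -0.49  1.21 -1.02]
jog [ 2.7  1.2 76.2] [-0.09  0.18 -0.67]
```

Emit:
jog_arm(
  increments=[
    [2,1,20,0,0,-1],
    [2,1,40,0,0,-1],
    [2,1,60,0,0,-1],
    [2,1,76,0,0,-1],
    [2,1,88,0,0,-1],
    [2,1,96,0,0,-1],
    [2,1,102,0,0,-1],
    [2,1,102,0,0,-1],
    [2,1,102,0,0,-1],
  ],
)

```text
clock: 8.17
tool_pos: [0.6593, -0.1994, 0.1468]
eef_rot: [3.141, -0.061, 0.001]
contact_force: [0.0, -0.9, -2.9]
width: 0.0111
gripper_force: 52.1
```

```bash
python3 go.py .6587 -.198 .137 -2.5
python3 - <<'E'
from h import *
a=eyes.get_image("scene")[:,:,::-1];b=eyes.get_image("top")[:,:,::-1]
cv2.imwrite("pics/s3.png",np.hstack([cv2.resize(a[100:300,130:330],(400,400)),cv2.resize(b[100:300,400:600],(400,400))]))
E
```

```text
pos [ 0.6593 -0.1994  0.1468] yaw -2.21 t 8.1667 F [ 0.  -0.9 -2.9] M [ 0.01 -0.02  0.  ] w 0.011058877013146073 q [-0.31  0.71  0.79  1.63 -0.57  1.04 -0.95]
jog [-0.6 -1.3  9.8] [ 0.01 -0.03  0.29]
```

View pics/s3.png

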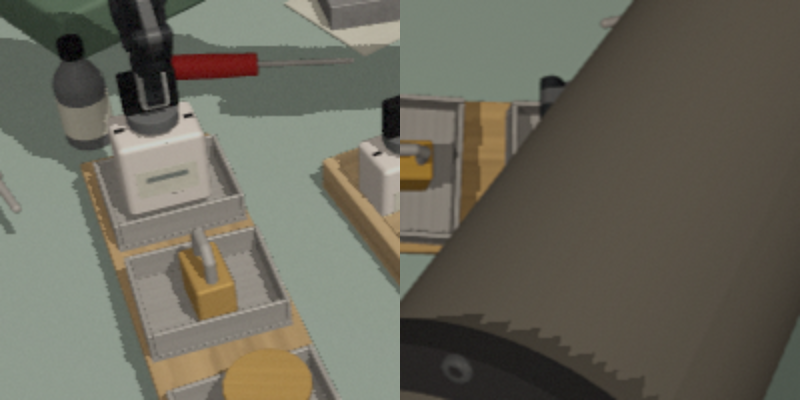

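The tub is centred in the empty tray and hangs about 10 mm above its floor. I'll lower it until it touches.

Emit:
jog_arm(
  increments=[
    [-1,-1,2,0,0,0],
    [-1,-1,4,0,0,0],
    [-1,-1,6,0,0,0],
    [-1,-1,7,0,0,0],
    [-1,-1,7,0,0,0],
    [-1,-1,7,0,0,0],
  ],
)

```text
clock: 8.77
tool_pos: [0.658, -0.1984, 0.1392]
eef_rot: [-3.141, 0.061, 0.0]
contact_force: [0.4, 0.3, -3.4]
width: 0.0115
gripper_force: 52.1
```

Emit:
jog_arm(
  increments=[
    [0,0,1,0,0,0],
    [0,0,2,0,0,0],
    [0,0,2,0,0,0],
    [0,0,2,0,0,0],
  ],
)

```text
clock: 9.1
tool_pos: [0.6582, -0.1985, 0.1375]
eef_rot: [3.141, -0.061, 0.001]
contact_force: [0.8, -0.3, -0.9]
width: 0.0112
gripper_force: 52.3
```

Emit:
jog_arm(
  increments=[
    [0,0,0.5,0,0,0],
    [0,0,1,0,0,0],
    [0,0,1,0,0,0],
    [0,0,1,0,0,0],
  ],
)

```text
clock: 9.43
tool_pos: [0.6587, -0.1986, 0.1372]
eef_rot: [3.141, -0.061, 0.003]
contact_force: [1.1, 0.6, 5.6]
width: 0.0107
gripper_force: 53.2
```

Emit:
jog_arm(
  increments=[
    [0,0,0,0,0,0],
    [0,0,0,0,0,0],
    [0,0,0,0,0,0],
    [0,0,0,0,0,0],
    [0,0,0,0,0,0],
    [0,0,0,0,0,0],
  ],
  jaw=0.2,
)

```text
clock: 9.93
tool_pos: [0.6579, -0.1983, 0.136]
eef_rot: [-3.141, 0.061, 0.001]
contact_force: [-0.7, -0.2, 0.4]
width: 0.0512
gripper_force: 0.0
```

Emit:
jog_arm(
  increments=[
    [0,0,-10,0,0,0],
    [0,0,-30,0,0,0],
    [0,0,-60,0,0,0],
    [0,0,-95,0,0,0],
    [0,0,-120,0,0,0],
    [-40,0,-120,0,0,0],
    [-80,0,-120,0,0,0],
    [-120,0,-120,0,0,0],
    [-150,0,-120,0,0,0],
    [-150,0,-120,0,0,0],
  ],
)

```text
clock: 10.77
tool_pos: [0.5015, -0.1938, 0.2563]
eef_rot: [-3.137, 0.07, 0.005]
contact_force: [0.4, -0.0, 0.2]
width: 0.051
gripper_force: 0.0
```

```bash
python3 go.py .6587 -.198 .137 -2.5
python3 - <<'E'
from h import *
a=eyes.get_image("scene")[:,:,::-1];b=eyes.get_image("top")[:,:,::-1]
cv2.imwrite("pics/s4.png",np.hstack([cv2.resize(a[110:310,150:350],(400,400),interpolation=cv2.INTER_CUBIC),cv2.resize(a[110:350,250:490],(400,400))]))
cv2.imwrite("pics/t4.png",b)
E
```

```text
pos [ 0.5015 -0.1938  0.2563] yaw -2.55 t 10.7667 F [ 0.4 -0.   0.2] M [-0.1   0.04 -0.03] w 0.051048186441615 q [-0.53  0.34  1.    1.9  -0.32  1.08 -1.02]
jog [157.6  -2.3 118.8] [-0.24  0.17 -0.05]
```

View pics/s4.png

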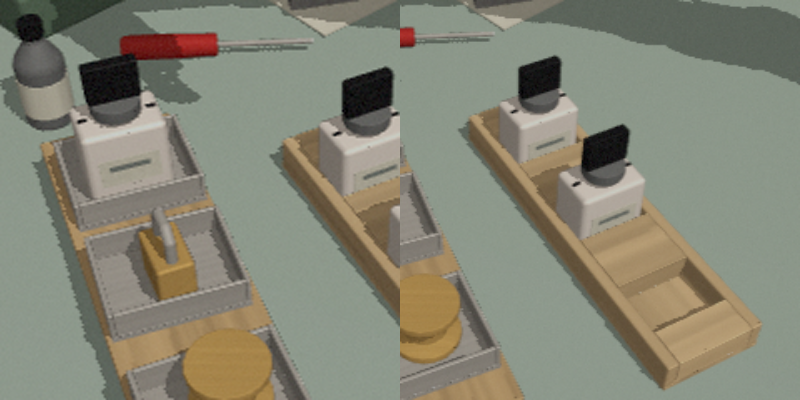

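View pics/t4.png

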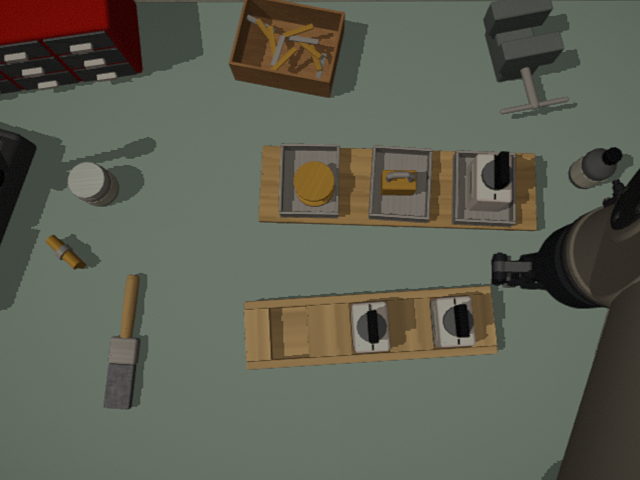

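The tub stands upright in the right-hand tray at about (490,180) with its bar in line. The other two tubs are still in the caddy with straight bars, and the robot is clear of everything. I'll hand it in.

```bash
python3 -c "
from station import bot
print(bot.sign_off())"
```

```text
the job is handed in; nothing more can be done
None
```

I tightened the loose cap to its firm stop in the caddy, set that tub upright on the floor of the empty tray, let go, and signed the job off at about 10.8 s; the other two tubs stayed in the caddy, caps straight.

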